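Offer the puffed-rice sample over the stall's sample case

ROBOT

A 6-joint arm with a two-finger parallel gripper is mounted at the origin on the work surface. World frame = base frame: x ahead of the robot, y to its left, z up, the work surface at z = 0. Lengths are in m, angles in degrees, forces in N, time in s.
With the tool pointing down it reaches from about 0.275 to 0.825 m from the base axis. Payload 4.9 kg.
Tool frame: the origin (TCP) lies midway between the tips of the shut fingers; the grasp point (between the pads) lies 19 mm behind it; z points along the fingers, x is the direction in which the jaws open and shut, and the axes are right-handed (so a half turn about z gives the same grasp; the last joint's range is limited). The gripper opens to 85 mm and grips with 20 to 120 N. Pads are 22 mm wide; open, the fingers measure 114 mm over their backs; the gripper's body (76 mm by 85 mm) begins 54 mm behind the grasp point. The pads swing forward as they close: fully open they stand 13 mm farther back than shut.
Start: joints at [69.087, 18.69, -11.035, 60.275, 0, 82.311], TCP at [0.126, 0.535, 0.231] pointing down, gripper open.
Joint ranges: [-152.03, 152.03], [-55.5, 102.48], [-74.3, 77.21], [-110.64, 120.58], [-84.22, 78.4], [-180, 180]. Speed limits (degrees/s): [147.25, 147.25, 180, 180, 180, 180].

INTERFACE

Orientations are given as a 3x3 rotation matrix whose columns are the frame's x, y, z axes.
In Python, from plant import robot gives the robot as it stands.
- The arm moves only by the tool servo_tool, never from a script. Its argument "targets" is a list of rows, each a list of 5 numbers: the finger opening in cm, from 0 to 8.54, then the shift along the tool's x, y, z in cm, then the turn about the tool's z in rad. In form: [[hand, dx, dy, dz, roll], ...]. A call has 1 to 12 rows; each row shifts and turns the commanded pose from where the row before left it, along the tool's axes as they then stand; what a row does not reach is not made up. A row lasts 1/12 s, in which the tool goes at most 41.7 mm and 7.16 degrees, less where a joint would pass 70% of its speed; a pose out of reach is approached as far as the arm can. A call with a gripper value outside its range is refused whole. The fingers move at their own pace and stop on an object; "squeeze" is the grip in N (left out, the last holds). Time passes only in rows, so rows that do not move let the fingers close. It gives the time, the measured TCP pose, the force and the opening at its end, in the units of the state.
- robot.get_obs(): the state, without advancing time (a new reading comes with each control period).
- robot.read_camera(name): name is "side" or "top"; returns (picture, depth): 480x640x3 uint8, red, green, blue; 480x640 float32, m along the optical axis (not along the pixel's ray), 0 where there is no reading.
- robot.calibration(name): a dict with "fx", "fy", "cx", "cy" (pixels), "eye" and "orientation" of the camera in the world. Camera axes: x right, y up, looking along -z (the intrinsics and any distortion apply to the point x, -y, -z); pixel columns grow to the right and rows downward; lengths in m; the calibration is good to about 2 mm. A picture is of the moment at which its call begins. calibration takes no time and is no camera call.
- robot.job_done(): hands the job in, once; it reports no verdict.
Trained networks look in the newest picture that a camera, given by its name, has taken for a name from the list of things; names that differ only in an ending like _2 or _b are one class to them, and where a whole thing is asked for, a point or a joint stands for the part that bears it (a point fixed in the world has none). Each returns a list of dicts, best first, with "confidence" (0 to 1); they miss things now and then, are a little off and sometimes report something else, mostly with a low value. They report only what shows in the picture. A call takes as long as a camera call.
- robot.boxes_of(camera, query): "point" ([x, y, z] in m, in world coordinates, good to about 4 mm: the middle of the surface that is visible of it).
- robot.cut_out(camera, query): "region" (480x640 bool, what is visible of it).
The state is a dict: "time": time; "q": joint angles; "qvel": joint speeds; "joint_efforts": joint torques, N m; "position": TCP position; "tcp_rot": TCP orientation; "wrist_force": force on the tool from outside, world axes, zero at the start; "torque": the same for the moment, N m; "gripper_width": finger opening in m.
Only numpy, scipy, OpenCV 4.12 (cv2) and the standard library are available. Lean on these libraries where they do the work, as an engineer would, in place of code of your own. Each camera call takes 0.05 s, during which the arm holds its last target. There are 200 camera calls.

TASK

Slide the clear cover of the sample case fully open, lift the wooden tasting dish out by its handle and turn it a quarter turn, so that its bowl points straight out to the customer over the case's far long side, square to the case, with the handle back towards you. Keep the dish level and the loose puffed-rice ball in the middle of the bowl all the time, without touching the ball, and leave everything else on the table and in the case where it is. Finish holding the dish still out there by its handle, level, at least 10 cm above the case, with the bowl's far edge at or beyond the case's far long side: the program ends while holding, nothing is put down.

Things in the scene. Friction and masses are not known exactly. Their poses are not given: they have to be found in the camera images.
- case: Low clear-walled case, steel floor, aluminium rails; 260 deep (its x) by 620 wide (its y), 88 high; fixed, turned up to 0.2 rad. Origin: centre of underside, on the table. x points away from the robot to the customer (far long side at x=130), y left. Walls and floor 6. Divider at y=0: left bay under a fixed pane holds crackers; right bay (inside 248 by 301) holds the dish, under the sliding cover.
- cover (a joint): Position in m of the sliding clear cover (315 mm along y, 240 along x, top 87 mm above the table): 0 shut over the right bay, grows as it slides along the case's +y over the fixed pane, 0.300 fully open (stop). Starts between 0 and 0.06. About 1.5 N friction and 8 N per m/s drag; stays where left.
- cover_grip (a point): Centre of the bar of the cover's steel bow handle, near the cover's right (-y) end, 115 mm above the table. Bar 100 mm long along the case's x, 12 wide along y, 12 thick, on two posts 90 mm apart, 22 mm free under it. Moves with the cover; axes as the case's.
- dish_grip (a point): Centre, half-way up, of the loose dish's straight wooden handle: 76 mm long (45 beyond this point, 31 towards the bowl), 18 wide, 16 thick. 105 mm from the bowl's axis, 34 above the dish's underside, 40 above the table at the start. Axes: x from handle to bowl, z up. Dish 130 g (+-25%), mass centre about 85 mm towards the bowl. Starts with x along the case's y (+-0.15 rad), handle to the right.
- dish_bowl (a point): Point on the axis of the dish's round bowl, 26 mm above its underside: the ball's centre when the ball lies in the middle. Bowl 120 mm across outside, rim 24 high; inside flat for 16 mm across, then 6 degrees to 28 mm out, 14 degrees to 46 mm out, then steep to the rim. Axes as dish_grip (x away from the handle).
- ball_center (a point): Centre of the loose puffed-rice ball, 36 mm across, 15 g, in the dish's bowl. It rolls.
- pick_pot: Small white pot of toothpicks, 38 mm across, 58 mm high with the picks, loose in the right bay's far right corner. Origin: centre of its underside.
- jar: Brown glass jar with a steel lid, 72 mm across, 115 mm high, loose on the table to the right of the case. Origin: centre of its underside.
- cash_tray: Flat black money tray, 130 by 200 by 22 mm, loose on the table beyond the case. Origin: centre of its underside.
- calculator: Grey desk calculator, 150 by 105 by 22 mm, loose on the table beyond the case. Origin: centre of its underside.
- tin: Plain steel tin, 68 mm across, 100 mm high, loose on the table beyond the case. Origin: centre of its underside.
- cup: Steel cup, 72 mm across, 85 mm high, loose on the table to the left of the case. Origin: centre of its underside.
- scoop: Serving spoon with a steel bowl, 200 mm long, lying loose on the table at the left. Origin: its middle, on the table.

How it is judged:
By the outcome, as a careful person would: the job done as asked, in the order asked, and still so for the second after the job is handed in, while the arm keeps its last pose, push and grip.
It also fails if it takes over 58 s, if anything falls off the work surface, if the arm or the gripper's body presses on something with over 40 N, if the wrist force passes 120 N, or if a joint passes its speed limit or range.

## Working session

There is one attempt and no reset: what is moved stays moved. The work goes in short steps, Python scripts to look and compute and a tool call to move; the robot and the scene stay as the last step left them, time stands still between calls to the robot, and variables do not carry over. Pictures are saved under pics/ and viewed, about 8 in all and at most 12, crops included, and the job is handed in when it is done.

Besides the shell and the picture viewer there is one more tool, called after "Emit:" as name(argument=value, ...) on one line, values as JSON. servo_tool: Moves the arm, as the interface text tells. Its arguments: {"type":"object","properties":{"targets":{"type":"array","items":{"type":"array","items":{"type":"number"}}},"squeeze":{"type":"number"}},"required":["targets"]}

```bash
mkdir -p pics; ls; cat > h.py <<'E'
import numpy as np, cv2
from plant import robot
def snap(cam,name):
    im,d=robot.read_camera(cam); cv2.imwrite(f'pics/{name}.png',im[:,:,::-1]); return im,d
def proj(cam,P):
    c=robot.calibration(cam); R=np.array(c['orientation']); p=(np.array(P)-c['eye'])@R
    return c['cx']+c['fx']*p[...,0]/-p[...,2], c['cy']-c['fy']*p[...,1]/-p[...,2]
def unproj(cam,u,v,d):
    c=robot.calibration(cam); R=np.array(c['orientation'])
    p=np.stack([(u-c['cx'])/c['fx']*d,-(v-c['cy'])/c['fy']*d,-d],-1); return p@R.T+c['eye']
def rayz(cam,u,v,z):
    c=robot.calibration(cam); R=np.array(c['orientation'])
    r=R@np.array([(u-c['cx'])/c['fx'],-(v-c['cy'])/c['fy'],-1]); e=np.array(c['eye']); return e+r*(z-e[2])/r[2]
E
python3 - <<'E'
from h import *
np.set_printoptions(precision=4,suppress=True)
for c in('top','side'):
    print(c,robot.calibration(c)); snap(c,c+'0')
    for q in ['case','cover','cover_grip','dish_grip','dish_bowl','ball_center','pick_pot','jar','tin','cup','cash_tray','calculator','scoop']:
        print(q,[(np.round(r['point'],4).tolist(),round(r['confidence'],2)) for r in robot.boxes_of(c,q)[:2]])
o=robot.get_obs(); print(o)
E
```

```text
pics
top {'fx': 622.4201419405798, 'fy': 622.4201419405798, 'cx': 319.9284643129714, 'cy': 246.94477752084165, 'eye': array([0.3773, 0.033 , 1.7798]), 'orientation': array([[ 0.0024,  0.9949, -0.1013],
       [-1.    ,  0.0015, -0.0097],
       [-0.0095,  0.1013,  0.9948]])}
case [([0.4827, 0.0218, 0.0866], 0.8)]
cover [([0.5068, -0.0831, 0.0893], 0.6), ([0.3616, 0.4037, 0.0367], 0.35)]
cover_grip [([0.5024, -0.0831, 0.086], 0.96)]
dish_grip []
dish_bowl []
ball_center [([0.5047, -0.0803, 0.0864], 0.36)]
pick_pot []
jar [([0.6508, -0.3501, 0.113], 0.56)]
tin [([0.759, -0.207, 0.1014], 0.57)]
cup [([0.3632, 0.3993, 0.0379], 0.76)]
cash_tray [([0.7603, 0.2114, 0.0092], 0.85), ([0.3543, 0.4844, 0.0132], 0.2)]
calculator [([0.7684, -0.017, 0.0156], 0.66), ([0.6492, -0.351, 0.1131], 0.52)]
scoop [([0.3575, 0.4846, 0.0143], 0.73)]
side {'fx': 507.39902701032497, 'fy': 507.39902701032497, 'cx': 322.8448311321857, 'cy': 242.66195544203535, 'eye': array([ 0.2608, -0.7128,  1.0005]), 'orientation': array([[ 0.9297,  0.2786, -0.2408],
       [-0.3682,  0.6949, -0.6177],
       [-0.0047,  0.663 
[... 522 characters left out ...]
([0.5093, -0.2309, 0.0471], 0.17)]
calculator [([0.763, -0.0262, 0.019], 0.91), ([0.4976, -0.1021, 0.0857], 0.4)]
scoop [([0.3012, 0.4576, 0.0129], 0.71)]
{'time': 1.4, 'q': array([ 69.087 ,  18.6919, -11.0376,  60.2747,  -0.0021,  82.3116]), 'qvel': array([-0.1267,  0.0576, -0.0168, -0.0365, -0.0657,  0.0097]), 'joint_efforts': array([  0.0006, -44.3328,  26.2751,   0.0011,  -0.0001,  -0.    ]), 'position': array([0.1258, 0.5354, 0.2312]), 'tcp_rot': array([[ 0.2288,  0.9735,  0.    ],
       [ 0.9735, -0.2288, -0.0001],
       [-0.0001,  0.    , -1.    ]]), 'wrist_force': array([ 0.1644,  0.2565, -0.5819]), 'torque': array([ 0.0429,  0.0017, -0.0058]), 'gripper_width': 0.08577456752384632}
```

View pics/top0.png

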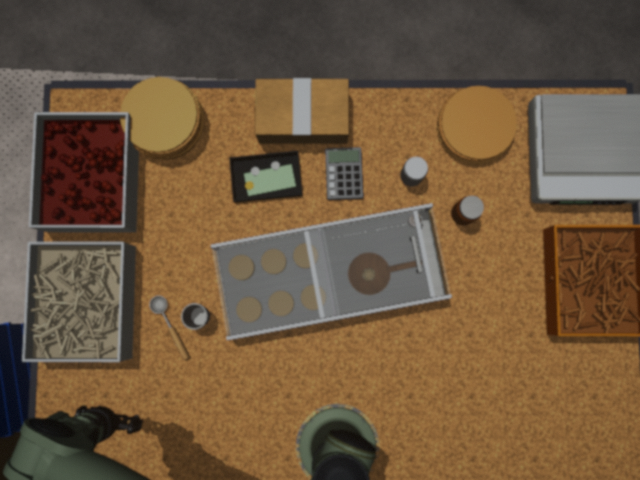

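View pics/side0.png

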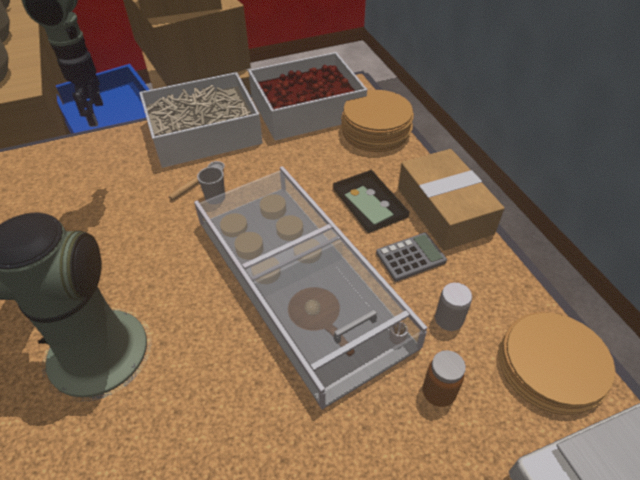

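The top view shows the case corners at about (213,246), (431,207), (449,298) and (229,338). The dish bowl is at (369,272), its handle runs to (418,266), and the cover bar is near (418,250). I'll zoom in on both.

```bash
python3 - <<'E'
import cv2,numpy as np
a=cv2.imread('pics/top0.png')[195:345,330:460]; b=cv2.imread('pics/side0.png')[270:400,280:430]
a=cv2.resize(a,(400,462),interpolation=cv2.INTER_CUBIC);b=cv2.resize(b,(400,347),interpolation=cv2.INTER_CUBIC)
o=np.zeros((462,800,3),np.uint8);o[:,:400]=a;o[:347,400:]=b;cv2.imwrite('pics/z0.png',o)
from h import *
C=np.array([rayz('top',u,v,0.088) for u,v in [(213,246),(431,207),(449,298),(229,338)]]);print(C)
f=lambda a,b:(np.linalg.norm(C[a]-C[b]))
print(f(0,1),f(1,2),f(2,3),f(3,0),C.mean(0))
for a,b in((1,0),(2,3)): d=C[b]-C[a];print(np.arctan2(-d[0],d[1]))
for a,b in((3,0),(2,1)): d=C[b]-C[a];print(np.arctan2(d[1],d[0]))
E
```

```text
[[ 0.55172513  0.3422292   0.088     ]
 [ 0.66024308 -0.25515988  0.088     ]
 [ 0.41129145 -0.29987049  0.088     ]
 [ 0.30245747  0.29406684  0.088     ]]
0.6071654305556856 0.25293468463589064 0.6038264494951673 0.25387788812729944 [0.48142928 0.02031642 0.088     ]
0.17969429174730436
0.18123094283601304
0.1908635226965017
0.17770115864304747
```

View pics/z0.png

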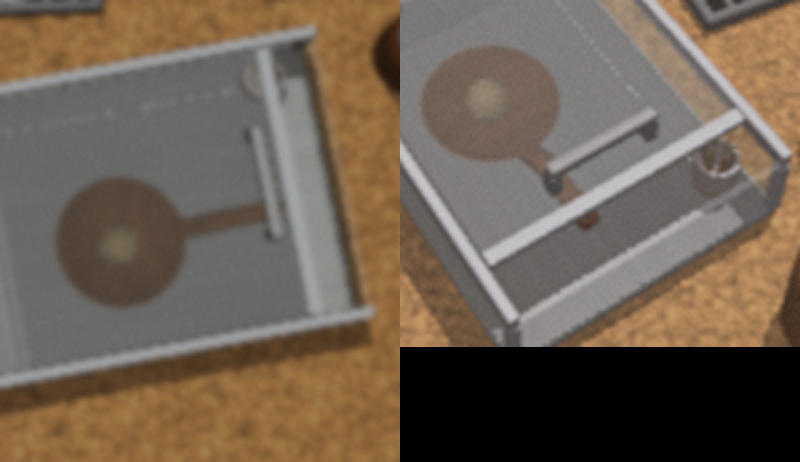

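The bar's ends appear at (412,237) and (420,272) in the top view and at (335,333) and (376,313) in the side view. The right bay is uncovered for only about 35 mm at its end.

```bash
python3 - <<'E'
from h import *
np.set_printoptions(precision=4,suppress=True)
A=0.181; R=np.array([[np.cos(A),-np.sin(A)],[np.sin(A),np.cos(A)]]);O=np.array([.4815,.0205])
def s(n,c,u,v,z):
    p=rayz(c,u,v,z);print(n,c,p,'case',(p[:2]-O)@R)
for c,a in (('top',[(412.2,236.6),(420,272.3)]),('side',[(335,332.6),(375.6,313)])):
    for u,v in a: s('bar',c,u,v,.119)
s('bowl','top',369,273.3,.03);s('bowl','side',313.8,308.6,.03)
s('hend','side',351,353.2,.046);s('h@bar','top',416,263.9,.048)
s('hjoin','top',390,269,.048);s('hjoin','side',325,327,.046)
s('ball','top',369,274,.034); s('ball','side',312.6,307,.034)
s('covedge','side',280+113/2.667,270+260/2.667,.087)
s('covedge','top',330+265/3.077,195+55/3.077,.087)
o=robot.cut_out('top','ball_center');
for c in('top','side'):
  im,d=robot.read_camera(c)
  for q in('cover_grip','ball_center','dish_bowl','dish_grip'):
    for r in robot.cut_out(c,q)[:1]:
        m=r['region'];v,u=np.nonzero(m);print(c,q,r['confidence'],u.mean(),v.mean(),u.min(),u.max(),v.min(),v.max(),len(u))
E
```

```text
bar top [ 0.5747 -0.1983  0.119 ] case [ 0.0523 -0.232 ]
bar top [ 0.4788 -0.2178  0.119 ] case [-0.0455 -0.234 ]
bar side [ 0.4782 -0.2186  0.119 ] case [-0.0463 -0.2346]
bar side [ 0.574  -0.2065  0.119 ] case [ 0.0501 -0.24  ]
bowl top [ 0.4812 -0.0881  0.03  ] case [-0.0199 -0.1067]
bowl side [ 0.4794 -0.092   0.03  ] case [-0.0223 -0.1103]
hend side [ 0.5083 -0.2364  0.046 ] case [-0.0198 -0.2576]
h@bar top [ 0.5066 -0.2178  0.048 ] case [-0.0182 -0.2389]
hjoin top [ 0.4922 -0.1453  0.048 ] case [-0.0193 -0.165 ]
hjoin side [ 0.4813 -0.1565  0.046 ] case [-0.032 -0.174]
ball top [ 0.479  -0.0878  0.034 ] case [-0.022  -0.1061]
ball side [ 0.4775 -0.0895  0.034 ] case [-0.0237 -0.1075]
covedge side [ 0.4325 -0.2649  0.087 ] case [-0.0996 -0.2719]
covedge top [ 0.6441 -0.2143  0.087 ] case [ 0.1176 -0.2602]
top cover_grip 0.93 368.2804938271605 263.53224691358025 304 433 210 316 10125
top dish_grip 0.55 368.1426439868696 263.6114592658908 304 433 211 316 10053
side cover_grip 0.7 323.20505073979393 294.9931830505849 242 407 224 370 12909
side dish_bowl 0.44 309.16757734623053 284.919331019715 194 426 167 408 27086
```

Emit:
servo_tool(targets=[[5,0,0,0,-0.103],[5,0,0,0,-0.103],[5,0,0,0,-0.103],[5,0,0,0,-0.103],[5,-2,0.65,0,0],[5,-3.35,1.08,0,0],[5,-3.35,1.08,0,0],[5,-3.35,1.08,0,0],[5,-3.35,1.08,0,0],[5,-3.35,1.08,0,0],[5,-3.35,1.08,0,0],[5,-3.35,1.08,0,0]])

```text
time: 2.95
position: [0.2529, 0.2985, 0.2315]
tcp_rot: [[-0.181, 0.984, 0.001], [0.984, 0.181, 0.0], [0.0, 0.001, -1.0]]
wrist_force: [0.4, 0.0, 0.6]
gripper_width: 0.05
```

Emit:
servo_tool(targets=[[5,-3.35,1.08,0,0],[5,-3.35,1.08,0,0],[5,-3.35,1.08,0,0],[5,-3.35,1.08,0,0],[5,-3.35,1.08,0,0],[5,-3.35,1.08,0,0],[5,-3.35,1.08,0,0],[5,-3.35,1.08,0,0],[5,-3.35,1.08,0,0],[5,-3.35,1.08,0,0],[5,-3.35,1.08,0,0],[5,-3.35,1.08,0,0]])

```text
time: 3.95
position: [0.4529, -0.074, 0.2315]
tcp_rot: [[-0.18, 0.984, 0.001], [0.984, 0.18, -0.0], [-0.0, 0.001, -1.0]]
wrist_force: [1.6, 0.7, 1.0]
gripper_width: 0.0498
```

Emit:
servo_tool(targets=[[5,-2.94,0.94,0,0],[5,-2.94,0.94,0,0],[5,-2.94,0.94,0,0],[5,-2.94,0.94,0,0],[5,-2.94,0.94,0,0],[5,0,0,2.0,0],[5,0,0,2.0,0],[5,0,0,1.0,0]])

```text
time: 4.62
position: [0.5241, -0.2084, 0.1789]
tcp_rot: [[-0.179, 0.984, -0.002], [0.984, 0.179, 0.001], [0.002, -0.002, -1.0]]
wrist_force: [0.3, -0.4, -0.0]
gripper_width: 0.0502
```

```bash
python3 - <<'E'
from h import *
a,_=snap('top','t1');b,_=snap('side','s1')
z=lambda m:cv2.resize(m[:,:,::-1],(400,400),interpolation=cv2.INTER_CUBIC)
cv2.imwrite('pics/z1.png',np.hstack([z(a[200:330,330:460]),z(b[230:400,270:440])]))
print(robot.get_obs()['position'])
E
```

```text
[ 0.52353179 -0.20746423  0.17926807]
```

View pics/z1.png

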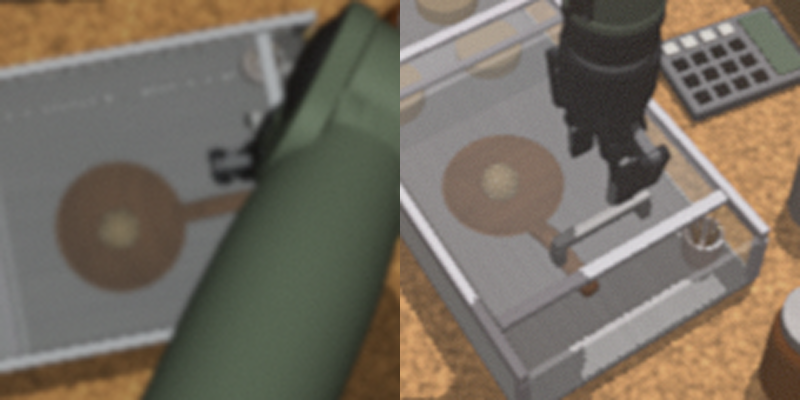

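The open fingers straddle the bar's middle in both views (side crop about (610,200) with the bar at (600,225)), so I'll lower and grip.

Emit:
servo_tool(targets=[[5,0,0,2.5,0],[5,0,0,2.5,0],[5,0,0,2.0,0],[5,0,0,1.0,0],[5,0,0,0,0],[0.5,0,0,0,0],[0.5,0,0,0,0],[0.5,0,0,0,0],[0.5,0,0,0,0],[0.5,0,0,0,0],[0.5,0,0,0,0]], squeeze=25)

```text
time: 5.63
position: [0.5263, -0.2091, 0.1031]
tcp_rot: [[-0.18, 0.984, 0.003], [0.984, 0.18, -0.002], [-0.002, 0.003, -1.0]]
wrist_force: [-0.3, -0.8, 6.5]
gripper_width: 0.0114
```

Emit:
servo_tool(targets=[[0.5,0.5,0,-0.2,0],[0.5,1.5,0,0,0],[0.5,2,0,0,0],[0.5,2,0,0,0],[0.5,2,0,0,0],[0.5,2,0,0,0],[0.5,2,0,0,0],[0.5,2,0,0,0],[0.5,2,0,0,0],[0.5,2,0,0,0],[0.5,2,0,0,0],[0.5,1,0,0,0]])

```text
time: 6.63
position: [0.4867, -0.0001, 0.1032]
tcp_rot: [[-0.182, 0.983, -0.0], [0.983, 0.182, 0.0], [0.0, -0.0, -1.0]]
wrist_force: [2.3, -2.0, -6.3]
gripper_width: 0.0112
```

Emit:
servo_tool(targets=[[0.5,0.7,0,0,0],[0.5,0.6,0,0,0],[0.5,0.6,0,0,0],[0.5,0.6,0,0,0],[0.5,0.5,0,0,0],[0.5,0.5,0,0,0]])

```text
time: 7.13
position: [0.4805, 0.0327, 0.1032]
tcp_rot: [[-0.18, 0.984, -0.001], [0.984, 0.18, -0.0], [-0.0, -0.001, -1.0]]
wrist_force: [-1.4, -1.6, -4.5]
gripper_width: 0.0115
```

Emit:
servo_tool(targets=[[0.5,0.4,0,0,0],[0.5,0.4,0,0,0],[0.5,0.4,0,0,0],[0.5,0.4,0,0,0]])

```text
time: 7.47
position: [0.4792, 0.0397, 0.1032]
tcp_rot: [[-0.176, 0.984, 0.001], [0.984, 0.176, -0.023], [-0.023, -0.003, -1.0]]
wrist_force: [4.1, -40.2, -12.8]
gripper_width: 0.011
```

Emit:
servo_tool(targets=[[0.5,-0.4,0,0,0],[0.5,-0.4,0,0,0],[0.5,0,0,0,0]])

```text
time: 7.72
position: [0.4792, 0.0395, 0.1031]
tcp_rot: [[-0.179, 0.984, -0.001], [0.984, 0.179, -0.001], [-0.001, -0.001, -1.0]]
wrist_force: [-0.6, -6.3, -5.1]
gripper_width: 0.0112
```

Emit:
servo_tool(targets=[[4,0,0,0,0],[4,0,0,0,0],[4,0,0,0,0],[4,0,0,0,0],[4,0,0,-1,0],[4,0,0,-3,0],[4,0,0,-3,0],[4,0,0,-3,0],[4,0,0,-3,0],[4,0,0,0,0]])

```text
time: 8.55
position: [0.483, 0.0409, 0.2393]
tcp_rot: [[-0.181, 0.983, 0.01], [0.984, 0.181, -0.0], [-0.002, 0.01, -1.0]]
wrist_force: [0.7, 0.0, 0.1]
gripper_width: 0.0402
```

```bash
python3 - <<'E'
from h import *
np.set_printoptions(precision=4,suppress=True)
D={}
for c in('top','side'):
  im,d=snap(c,c+'2'); D[c]=im
  np.save('d_'+c,d)
  for q in('cover_grip','ball_center','dish_bowl','dish_grip','pick_pot'):
    print(c,q,[(np.round(r['point'],4).tolist(),round(r['confidence'],2)) for r in robot.boxes_of(c,q)[:2]])
  for r in robot.cut_out(c,'dish_grip')[:1]:
    m=r['region'];np.save('m_'+c,m);v,u=np.nonzero(m)
    P=unproj(c,u,v,d[m]);k=d[m]>0;P=P[k]
    print(c,len(P),P[:,2].min(),P[:,2].max(),np.median(P,0),P.min(0),P.max(0))
z=lambda m:cv2.resize(m[:,:,::-1],(400,400),interpolation=cv2.INTER_CUBIC)
cv2.imwrite('pics/z2.png',np.hstack([z(D['top'][200:330,330:460]),z(D['side'][230:400,270:440])]))
E
```

```text
top cover_grip [([0.4488, 0.2216, 0.0897], 0.63), ([0.3539, 0.4859, 0.016], 0.25)]
top ball_center [([0.4758, -0.0819, 0.0428], 0.56)]
top dish_bowl [([0.4909, -0.0992, 0.0151], 0.92)]
top dish_grip [([0.4917, -0.1001, 0.0181], 0.96), ([0.7622, 0.2096, 0.0087], 0.7)]
top pick_pot [([0.6355, -0.2169, 0.0304], 0.69)]
top 1494 -0.003149730389466532 0.6682018959260296 [ 0.4917 -0.0975  0.0235] [ 0.4258 -0.2327 -0.0031] [ 0.5431 -0.0084  0.6682]
side cover_grip [([0.4378, 0.1328, 0.0858], 0.85)]
side ball_center [([0.4735, -0.0965, 0.046], 0.54)]
side dish_bowl [([0.4907, -0.0961, 0.0272], 0.82)]
side dish_grip [([0.493, -0.0968, 0.0212], 0.91)]
side pick_pot [([0.63, -0.2217, 0.0425], 0.59), ([0.4784, -0.0055, 0.0593], 0.29)]
side 2002 0.0013439837099344931 0.052353437119987745 [ 0.4912 -0.098   0.0228] [ 0.4193 -0.2378  0.0013] [ 0.5467 -0.0138  0.0524]
```

View pics/z2.png

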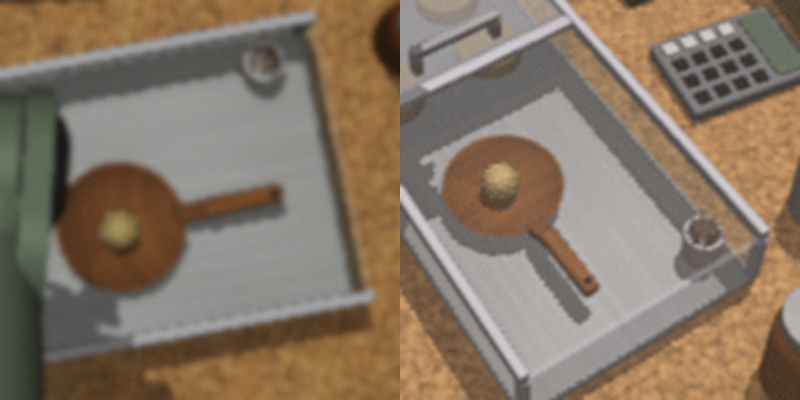

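The cover is open to the divider. The dish lies clear, with its handle from about (390,270) to (422,263) in the top view and the ball central in the bowl.

```bash
python3 - <<'E'
from h import *
np.set_printoptions(precision=4,suppress=True)
for c in('top','side'):
  m=np.load(f'm_{c}.npy');d=np.load(f'd_{c}.npy')
  m8=cv2.erode(m.astype(np.uint8),np.ones((3,3)))>0
  ext=cv2.dilate(m.astype(np.uint8),np.ones((5,5)))>0
  v,u=np.nonzero(m)
  # project every mask pixel to handle-top plane
  P=np.array([rayz(c,a,b,.048)[:2] for a,b in zip(u,v)])
  h=P[(P[:,1]<-0.165)]
  mu=h.mean(0);w,V=np.linalg.eigh(np.cov((h-mu).T));ax=V[:,1]*np.sign(V[1,1])
  t=(h-mu)@ax; print(c,'n',len(h),'mu',mu,'heading',np.degrees(np.arctan2(ax[1],ax[0])),'end',mu+ax*t.min(),'width sd',w[0]**.5*12**.5)
  B=np.array([rayz(c,a,b,.030)[:2] for a,b in zip(u,v)]);B=B[B[:,1]>-0.15]
  (x,y),r=cv2.minEnclosingCircle(B.astype(np.float32)[:,None]);print('bowl',x,y,r)
  e=mu+ax*t.min(); print('grip from end',e+ax*.045)
for c,a in(('top',[(422,262.7),(390.1,269.9)]),('side',[(270+195*.425,230+285*.425),(270+138*.425,230+233*.425)])):
  p=[rayz(c,u,v,.048) for u,v in a];q=p[1]-p[0];print(c,p,np.degrees(np.arctan2(q[1],q[0])))
E
```

```text
top n 156 mu [ 0.5067 -0.1989] heading 102.171651974004 end [ 0.5139 -0.232 ] width sd 0.01800121039881745
bowl 0.4820355176925659 -0.08950337767601013 0.06223020702600479
grip from end [ 0.5044 -0.188 ]Traceback (most recent call last):
  File "<stdin>", line 9, in <module>
  File "h.py", line 12, in rayz
    c=robot.calibration(cam); R=np.array(c['orientation'])
ValueError: time passes only in moves, steps and waits
```

```bash
sed -i 's/^def snap/import functools\ncal=functools.lru_cache(robot.calibration)\ndef snap/; s/c=robot.calibration(cam)/c=cal(cam)/' h.py; python3 - <<'E'
from h import *
np.set_printoptions(precision=4,suppress=True)
for c in('side',):
  m=np.load(f'm_{c}.npy');v,u=np.nonzero(m)
  P=np.array([rayz(c,a,b,.044)[:2] for a,b in zip(u,v)])
  h=P[(P[:,1]<-0.18)]
  mu=h.mean(0);w,V=np.linalg.eigh(np.cov((h-mu).T));ax=V[:,1]*np.sign(V[1,1])
  t=(h-mu)@ax; e=mu+ax*t.min(); print(c,'n',len(h),'mu',mu,'heading',np.degrees(np.arctan2(ax[1],ax[0])),'end',e,e+ax*.045)
  B=np.array([rayz(c,a,b,.030)[:2] for a,b in zip(u,v)]);B=B[B[:,1]>-0.145]
  (x,y),r=cv2.minEnclosingCircle(B.astype(np.float32)[:,None]);print('bowl',x,y,r)
for c,a in(('top',[(422,262.7),(390.1,269.9)]),('side',[(270+195*.425,230+285*.425),(270+138*.425,230+233*.425)])):
  p=[rayz(c,u,v,.048) for u,v in a];q=p[1]-p[0];print(c,p,np.degrees(np.arctan2(q[1],q[0])))
E
```

```text
side n 274 mu [ 0.5034 -0.2106] heading 101.51952445092186 end [ 0.5094 -0.24  ] [ 0.5004 -0.1959]
bowl 0.47882676124572754 -0.08772528916597366 0.06116544082760811
top [array([ 0.5099, -0.2345,  0.048 ]), array([ 0.4897, -0.1456,  0.048 ])] 102.82359097562944
side [array([ 0.5135, -0.2344,  0.048 ]), array([ 0.4863, -0.1653,  0.048 ])] 111.44385356325812
```

Emit:
servo_tool(targets=[[5,-1.5,-0.15,0,0],[5,-3,-0.3,0,0],[5,-3,-0.3,0,0],[5,-3,-0.3,0,0],[5,-3,-0.3,0,0],[5,-3,-0.3,0,0],[5,-3,-0.3,0,0],[5,-2.5,-0.3,0,0],[5,-1.37,-0.42,0,0],[5,0,0,0,-0.1143],[5,0,0,0,-0.1143],[5,0,0,0,-0.1143]])

```text
time: 10.25
position: [0.4952, -0.1947, 0.2331]
tcp_rot: [[-0.504, 0.864, -0.0], [0.864, 0.504, 0.0], [0.0, -0.0, -1.0]]
wrist_force: [-0.0, 0.7, -0.6]
gripper_width: 0.05
```

Emit:
servo_tool(targets=[[5,0,0,0,-0.1143],[5,0,0,0,-0.1143],[5,0,0,0,-0.1143],[5,0,0,0,-0.1143],[5,0,0,0,-0.1143],[5,0,0,0,-0.1143],[5,0,0,0,-0.1143],[5,0,0,0,-0.1143],[5,0,0,0,-0.1143],[5,0,0,0,-0.1143],[5,0,0,0,-0.1143],[5,0,0,0,0]])

```text
time: 11.25
position: [0.4953, -0.1941, 0.2332]
tcp_rot: [[-0.978, -0.211, -0.0], [-0.211, 0.978, 0.0], [0.0, 0.0, -1.0]]
wrist_force: [0.3, -1.0, 1.1]
gripper_width: 0.0503
```

Emit:
servo_tool(targets=[[5,-0.7,0,1,0],[5,0,0,3,0],[5,0,0,3,0],[5,0,0,3,0],[5,0,0,3,0],[5,0,0,2,0],[5,0,0,0,0]])

```text
time: 11.83
position: [0.4991, -0.1907, 0.0784]
tcp_rot: [[-0.978, -0.207, -0.007], [-0.207, 0.978, 0.004], [0.006, 0.005, -1.0]]
wrist_force: [-0.5, 1.0, 0.1]
gripper_width: 0.0503
```

```bash
python3 - <<'E'
from h import *
np.set_printoptions(precision=4,suppress=True)
b,_=snap('side','s3'); a,_=snap('top','t3')
z=lambda m:cv2.resize(m[:,:,::-1],(400,400),interpolation=cv2.INTER_CUBIC)
cv2.imwrite('pics/z3.png',np.hstack([z(a[200:330,330:460]),z(b[230:400,270:440])]))
o=robot.get_obs();print(o['position'],o['time'])
P=o['position'];print(proj('side',P),proj('side',np.array([P[0],P[1],.04])))
E
```

```text
[ 0.5019 -0.1922  0.0826] 11.9333
(np.float64(340.35758300643056), np.float64(328.08026618486167)) (np.float64(339.9419601939853), np.float64(338.64252696296376))
```

View pics/z3.png

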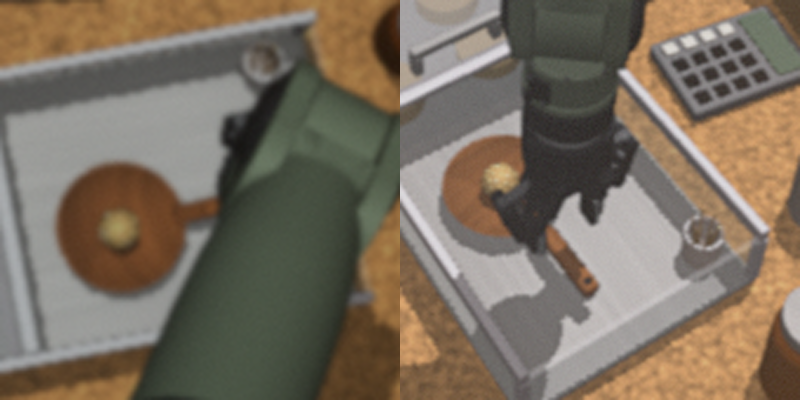

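The fingers straddle the handle (tips at crop (535,248) and (592,218), handle axis near (562,255)). I'll lower and close gently.

Emit:
servo_tool(targets=[[5,0,0,2,0],[5,0,0,2,0],[5,0,0,1.2,0],[4.5,0,0,0.6,0],[4,0,0,0.4,0],[3.5,0,0,0,0],[3.1,0,0,0,0],[2.8,0,0,0,0],[2.6,0,0,0,0],[2.5,0,0,0,0],[2.4,0,0,0,0]], squeeze=20)

```text
time: 12.85
position: [0.5024, -0.1928, 0.0217]
tcp_rot: [[-0.978, -0.209, 0.001], [-0.209, 0.978, -0.0], [-0.001, -0.0, -1.0]]
wrist_force: [-0.1, -0.0, 0.3]
gripper_width: 0.0239
```

Emit:
servo_tool(targets=[[2.3,0,0,0,0],[2.2,0,0,0,0],[2.1,0,0,0,0],[2.0,0,0,0,0],[1.9,0,0,0,0],[1.8,0,0,0,0],[1.7,0,0,0,0],[1.6,0,0,0,0],[1.4,0,0,0,0]])

```text
time: 13.6
position: [0.5021, -0.1927, 0.0213]
tcp_rot: [[-0.978, -0.209, -0.0], [-0.209, 0.978, -0.0], [0.0, 0.0, -1.0]]
wrist_force: [-0.5, 0.1, -0.4]
gripper_width: 0.0173
```

Emit:
servo_tool(targets=[[0.8,0,0,0,0],[0.8,0,0,0,0],[0.8,0,0,0,0],[0.8,0,0,-0.1,0],[0.8,0,0,-0.2,0],[0.8,0,0,-0.3,0],[0.8,0,0,-0.4,0],[0.8,0,0,-0.4,0],[0.8,0,0,-0.3,0],[0.8,0,0,-0.2,0],[0.8,0,0,-0.1,0],[0.8,0,0,0,0]], squeeze=110)

```text
time: 14.6
position: [0.5024, -0.1928, 0.0416]
tcp_rot: [[-0.978, -0.209, 0.001], [-0.209, 0.978, -0.0], [-0.0, -0.0, -1.0]]
wrist_force: [-0.0, -0.4, -0.9]
gripper_width: 0.0159
```

```bash
cat > chk.py <<'E'
from h import *
import sys
np.set_printoptions(precision=4,suppress=True)
n=sys.argv[1]
im,d=snap('side','s'+n)
for c in('side','top'):
  if c=='top': im,d=snap('top','t'+n)
  for q in('dish_bowl','ball_center'):
    for r in robot.cut_out(c,q)[:1]:
      m=r['region']&(d>0);v,u=np.nonzero(m);P=unproj(c,u,v,d[m]);print(c,q,round(r['confidence'],2),len(P),np.median(P,0))
      if q=='dish_bowl':np.save(f'P{c}',P)
o=robot.get_obs();print(o['position'],o['wrist_force'],o['torque'],o['gripper_width'],o['time'])
E
python3 chk.py 4; python3 - <<'E'
import cv2,numpy as np
z=lambda m:cv2.resize(m,(400,400),interpolation=cv2.INTER_CUBIC)
a=cv2.imread('pics/t4.png');b=cv2.imread('pics/s4.png')
cv2.imwrite('pics/z4.png',np.hstack([z(a[200:330,330:460]),z(b[230:400,270:440])]))
E
```

```text
side dish_bowl 0.81 1248 [ 0.4683 -0.0863  0.0416]
side ball_center 0.7 207 [ 0.4733 -0.0947  0.0629]
top dish_bowl 0.58 1352 [ 0.4866 -0.0905  0.0418]
top ball_center 0.42 157 [ 0.4822 -0.0829  0.0629]
[ 0.502  -0.1926  0.0411] [ 0.6385  0.5034 -2.2942] [-0.1081 -0.02   -0.034 ] 0.01631863601635507 14.9
```

View pics/z4.png

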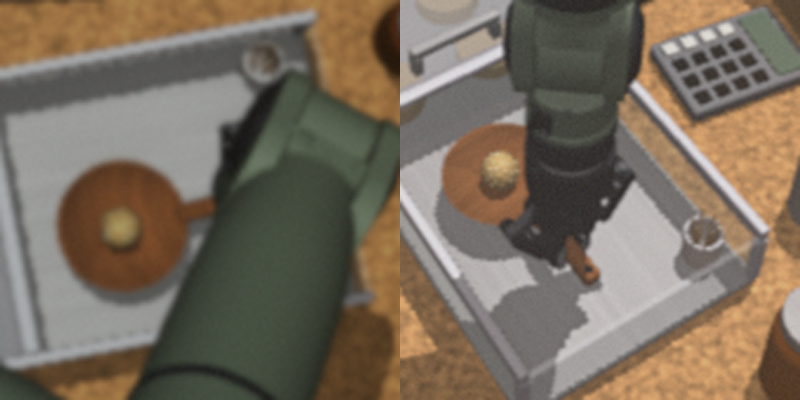

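Lifted clear with the ball central at about crop (120,228) in the top view. I'll raise it smoothly now.

Emit:
servo_tool(targets=[[0.8,0,0,-0.2,0],[0.8,0,0,-0.4,0],[0.8,0,0,-0.6,0],[0.8,0,0,-0.8,0],[0.8,0,0,-1,0],[0.8,0,0,-1,0],[0.8,0,0,-1,0],[0.8,0,0,-1,0],[0.8,0,0,-1,0],[0.8,0,0,-1,0],[0.8,0,0,-1,0],[0.8,0,0,-1,0]])

```text
time: 15.9
position: [0.5022, -0.1926, 0.1424]
tcp_rot: [[-0.978, -0.209, 0.0], [-0.209, 0.978, -0.0], [-0.0, -0.0, -1.0]]
wrist_force: [0.1, 0.2, -2.1]
gripper_width: 0.016
```

Emit:
servo_tool(targets=[[0.8,0,0,-1,0],[0.8,0,0,-1.1,0],[0.8,0,0,-1.2,0],[0.8,0,0,-1.2,0],[0.8,0,0,-1.2,0],[0.8,0,0,-1.2,0],[0.8,0,0,-1.2,0],[0.8,0,0,-1.1,0],[0.8,0,0,-0.9,0],[0.8,0,0,-0.6,0],[0.8,0,0,-0.4,0],[0.8,0,0,-0.2,0]])

```text
time: 16.9
position: [0.5022, -0.1927, 0.2548]
tcp_rot: [[-0.978, -0.209, 0.0], [-0.209, 0.978, -0.0], [-0.0, -0.0, -1.0]]
wrist_force: [-0.0, 0.3, -1.8]
gripper_width: 0.016
```

```bash
python3 chk.py 5; python3 - <<'E'
import numpy as np
b=np.array([0.5021-.105*np.cos(np.radians(102.1)),-.1927+.105*np.sin(np.radians(102.1))])
print('bowl exp',b)
np.set_printoptions(precision=4,suppress=True)
for c in('top','side'):
    P=np.load(f'P{c}.npy');r=np.linalg.norm(P[:,:2]-b,axis=1)
    k=(r>.02)&(r<.044)&(abs(P[:,2]-.235)<.04)
    # radially symmetric dish: fit z=a+bx+cy+d r^2
    Q=P[k];A=np.c_[np.ones(len(Q)),Q[:,:2]-b,r[k]**2];s=np.linalg.lstsq(A,Q[:,2],rcond=None)[0];print(c,k.sum(),s,np.degrees(s[1:3]))
E
```

```text
side dish_bowl 0.93 1385 [ 0.464  -0.0821  0.2558]
side ball_center 0.64 2004 [ 0.7639 -0.029   0.0195]
top dish_bowl 0.97 1769 [ 0.4868 -0.09    0.254 ]
top ball_center 0.63 134 [ 0.4787 -0.0827  0.2787]
[ 0.5019 -0.1925  0.2537] [-0.1739  0.8446 -1.5608] [-0.1569 -0.0158 -0.0105] 0.01637430458659724 17.2
bowl exp [ 0.52410995 -0.09003276]
top 384 [ 0.2546  0.4399 -0.0483  4.4808] [25.2056 -2.7682]
side 141 [ 0.258   0.514  -0.096   5.4192] [29.4511 -5.5002]
```

```bash
cat > lev.py <<'E'
import numpy as np,sys
g=float(sys.argv[1]);x,y=float(sys.argv[2]),float(sys.argv[3])
e=np.array([np.cos(np.radians(g)),np.sin(np.radians(g))]);b=np.array([x,y])+.105*e
np.set_printoptions(precision=4,suppress=True)
print('bowl exp',b)
for c in('top','side'):
    P=np.load(f'P{c}.npy');D=P[:,:2]-b;r=np.linalg.norm(D,axis=1)
    k=(r>.019)&(r<.045)&(abs(P[:,2]-.25)<.03)
    Q=P[k];A=np.c_[np.ones(len(Q)),D[k]@e,D[k]@[-e[1],e[0]],r[k]**2];s=np.linalg.lstsq(A,Q[:,2],rcond=None)[0];print(c,k.sum(),'z0',s[0],'tilt deg along/across',np.degrees(s[1:3]))
E
python3 lev.py 102.1 .502 -.1926
```

```text
bowl exp [ 0.48   -0.0899]
top 853 z0 0.24741945904743076 tilt deg along/across [-1.105   1.0929]
side 461 z0 0.247319261486359 tilt deg along/across [-0.5798 -0.4443]
```

Emit:
servo_tool(targets=[[0.8,0.105,0.0005,0,0.01],[0.8,0.21,0.002,0,0.02],[0.8,0.315,0.005,0,0.03],[0.8,0.42,0.008,0,0.04],[0.8,0.525,0.013,0,0.05],[0.8,0.525,0.013,0,0.05],[0.8,0.525,0.013,0,0.05],[0.8,0.525,0.013,0,0.05],[0.8,0.525,0.013,0,0.05],[0.8,0.525,0.013,0,0.05],[0.8,0.525,0.013,0,0.05],[0.8,0.525,0.013,0,0.05]])

```text
time: 18.2
position: [0.4497, -0.1906, 0.2542]
tcp_rot: [[-0.957, 0.289, -0.0], [0.289, 0.957, 0.0], [0.0, -0.0, -1.0]]
wrist_force: [0.1, -0.9, -1.3]
gripper_width: 0.0165
```

Emit:
servo_tool(targets=[[0.8,0.525,0.013,0,0.05],[0.8,0.525,0.013,0,0.05],[0.8,0.525,0.013,0,0.05],[0.8,0.525,0.013,0,0.05],[0.8,0.525,0.013,0,0.05],[0.8,0.525,0.013,0,0.05],[0.8,0.525,0.013,0,0.05],[0.8,0.525,0.013,0,0.05],[0.8,0.525,0.013,0,0.05],[0.8,0.525,0.013,0,0.05],[0.8,0.525,0.013,0,0.05],[0.8,0.525,0.013,0,0.05]])

```text
time: 19.2
position: [0.3981, -0.1559, 0.2542]
tcp_rot: [[-0.627, 0.779, -0.0], [0.779, 0.627, 0.0], [0.0, -0.0, -1.0]]
wrist_force: [0.2, 0.1, -1.2]
gripper_width: 0.0161
```

Emit:
servo_tool(targets=[[0.8,0.525,0.013,0,0.05],[0.8,0.525,0.013,0,0.05],[0.8,0.525,0.013,0,0.05],[0.8,0.525,0.013,0,0.05],[0.8,0.525,0.013,0,0.05],[0.8,0.525,0.013,0,0.05],[0.8,0.525,0.013,0,0.05],[0.8,0.525,0.013,0,0.05],[0.8,0.42,0.008,0,0.04],[0.8,0.315,0.005,0,0.03],[0.8,0.21,0.002,0,0.02],[0.8,0.105,0.0005,0,0.01]])

```text
time: 20.2
position: [0.3766, -0.1086, 0.2543]
tcp_rot: [[-0.179, 0.984, -0.0], [0.984, 0.179, 0.0], [0.0, -0.0, -1.0]]
wrist_force: [0.7, 0.0, -1.5]
gripper_width: 0.0159
```

```bash
python3 chk.py 6; python3 - <<'E'
import cv2,numpy as np
z=lambda m:cv2.resize(m,(400,400),interpolation=cv2.INTER_CUBIC)
a=cv2.imread('pics/t6.png');b=cv2.imread('pics/s6.png')
cv2.imwrite('pics/z6.png',np.hstack([z(a[140:340,260:460]),z(b[150:400,200:450])]))
E
```

```text
side dish_bowl 0.69 2239 [ 0.4723 -0.0932  0.2546]
side ball_center 0.67 297 [ 0.4792 -0.0952  0.274 ]
top dish_bowl 0.75 1547 [ 0.4876 -0.0853  0.2539]
top ball_center 0.64 180 [ 0.4845 -0.0834  0.2768]
[ 0.3769 -0.1091  0.2542] [-0.1649  0.3192 -2.0779] [-0.0278  0.0868  0.0127] 0.016020581126208508 20.5
```

View pics/z6.png

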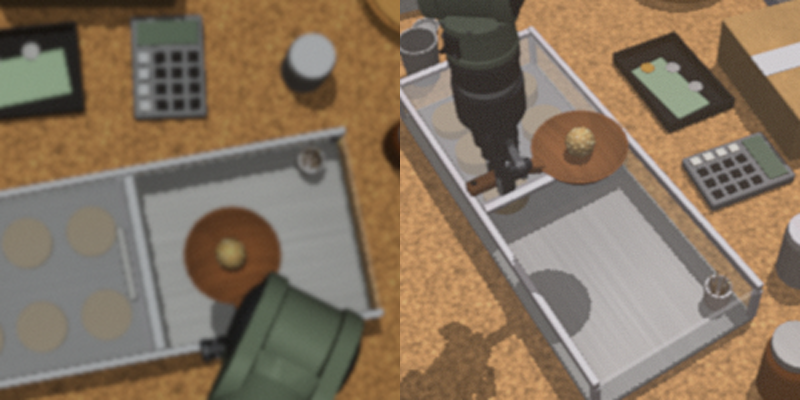

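The dish is square to the case with the ball central (top crop (231,253)). I'll now move it slowly outwards.

Emit:
servo_tool(targets=[[0.8,0,0.05,0,0],[0.8,0,0.1,0,0],[0.8,0,0.15,0,0],[0.8,0,0.2,0,0],[0.8,0,0.25,0,0],[0.8,0,0.3,0,0],[0.8,0,0.3,0,0],[0.8,0,0.3,0,0],[0.8,0,0.3,0,0],[0.8,0,0.3,0,0],[0.8,0,0.3,0,0],[0.8,0,0.3,0,0]])

```text
time: 21.5
position: [0.4052, -0.1037, 0.2542]
tcp_rot: [[-0.18, 0.984, -0.0], [0.984, 0.18, 0.0], [0.0, -0.0, -1.0]]
wrist_force: [1.3, -0.0, -1.8]
gripper_width: 0.0163
```

Emit:
servo_tool(targets=[[0.8,0,0.3,0,0],[0.8,0,0.3,0,0],[0.8,0,0.3,0,0],[0.8,0,0.3,0,0],[0.8,0,0.3,0,0],[0.8,0,0.3,0,0],[0.8,0,0.3,0,0],[0.8,0,0.3,0,0],[0.8,0,0.3,0,0],[0.8,0,0.3,0,0],[0.8,0,0.3,0,0],[0.8,0,0.3,0,0]])

```text
time: 22.5
position: [0.4406, -0.0972, 0.2543]
tcp_rot: [[-0.18, 0.984, -0.0], [0.984, 0.18, 0.0], [0.0, -0.0, -1.0]]
wrist_force: [0.3, -0.2, -1.5]
gripper_width: 0.0157
```

Emit:
servo_tool(targets=[[0.8,0,0.3,0,0],[0.8,0,0.3,0,0],[0.8,0,0.3,0,0],[0.8,0,0.3,0,0],[0.8,0,0.3,0,0],[0.8,0,0.3,0,0],[0.8,0,0.3,0,0],[0.8,0,0.3,0,0],[0.8,0,0.3,0,0],[0.8,0,0.3,0,0],[0.8,0,0.3,0,0],[0.8,0,0.3,0,0]])

```text
time: 23.5
position: [0.476, -0.0907, 0.2543]
tcp_rot: [[-0.18, 0.984, -0.0], [0.984, 0.18, 0.0], [0.0, -0.0, -1.0]]
wrist_force: [0.0, 0.8, -2.3]
gripper_width: 0.0161
```

Emit:
servo_tool(targets=[[0.8,0,0.3,0,0],[0.8,0,0.3,0,0],[0.8,0,0.3,0,0],[0.8,0,0.3,0,0],[0.8,0,0.3,0,0],[0.8,0,0.25,0,0],[0.8,0,0.2,0,0],[0.8,0,0.15,0,0],[0.8,0,0.1,0,0],[0.8,0,0.05,0,0],[0.8,0,0,0,0],[0.8,0,0,0,0]])

```text
time: 24.5
position: [0.4978, -0.0867, 0.2543]
tcp_rot: [[-0.18, 0.984, -0.0], [0.984, 0.18, 0.0], [0.0, -0.0, -1.0]]
wrist_force: [-0.7, -0.3, -0.4]
gripper_width: 0.0165
```

```bash
python3 chk.py 7; python3 lev.py 10.3 .4977 -.0870; python3 - <<'E'
from h import *
np.set_printoptions(precision=4,suppress=True)
for c in('case','jar','tin','cup','cash_tray','calculator','scoop','pick_pot'):
    print(c,[(np.round(r['point'],4).tolist(),round(r['confidence'],2)) for r in robot.boxes_of('top',c)[:1]])
# case angle from bright rails (top picture 6), per-column peak near predicted rail
im=cv2.cvtColor(cv2.imread('pics/t6.png'),cv2.COLOR_BGR2GRAY).astype(float)
for z,(u0,v0,u1,v1) in (('far',(216,246,428,208)),('near',(232,337,350,316))):
    pts=[]
    for u in range(u0,u1):
        v=v0+(v1-v0)*(u-u0)/(u1-u0);vs=np.arange(int(v)-6,int(v)+7);w=im[vs,u];j=w.argmax();pts.append((u,vs[j]))
    l=cv2.fitLine(np.float32(pts),cv2.DIST_HUBER,0,.01,.01).ravel()
    f=lambda u:rayz('top',u,l[3]+l[1]/l[0]*(u-l[2]),.086)
    a,b=f(u0),f(u1);d=a-b;print(z,a,b,'angle',np.degrees(np.arctan2(-d[0],d[1])))
a=cv2.imread('pics/t7.png');b=cv2.imread('pics/s7.png')
cv2.imwrite('pics/z7.png',np.hstack([cv2.resize(a[100:360,180:480],(400,347)),cv2.resize(b[100:400,180:480],(347,347))]))
E
```

```text
side dish_bowl 0.97 1872 [ 0.5957 -0.0725  0.2546]
side ball_center 0.55 227 [ 0.5988 -0.0744  0.2746]
top dish_bowl 0.93 979 [ 0.6262 -0.0456  0.2547]
top ball_center 0.58 135 [ 0.606  -0.0596  0.2782]
[ 0.4978 -0.0867  0.2543] [-0.7639  0.3458 -1.5822] [0.0054 0.1436 0.0129] 0.015959373223240488 24.8
bowl exp [ 0.601  -0.0682]
top 426 z0 0.24642180482996112 tilt deg along/across [-1.8254 -0.8014]
side 729 z0 0.2466345977316914 tilt deg along/across [-0.024  -0.2866]
case [([0.4692, 0.111, 0.0863], 0.8)]
jar [([0.65, -0.3508, 0.1158], 0.63)]
tin [([0.7586, -0.2061, 0.0973], 0.74)]
cup [([0.3654, 0.4034, 0.0375], 0.62)]
cash_tray [([0.7596, 0.2084, 0.0072], 0.94)]
calculator [([0.7699, -0.0161, 0.0197], 0.87)]
scoop [([0.3538, 0.4846, 0.0136], 0.87)]
pick_pot [([0.6415, -0.221, 0.0311], 0.4)]
far [0.5558 0.3344 0.086 ] [ 0.6665 -0.2474  0.086 ] angle 10.7755451998548
near [0.306  0.2863 0.086 ] [ 0.3668 -0.0322  0.086 ] angle 10.820015837899437
```

View pics/z7.png

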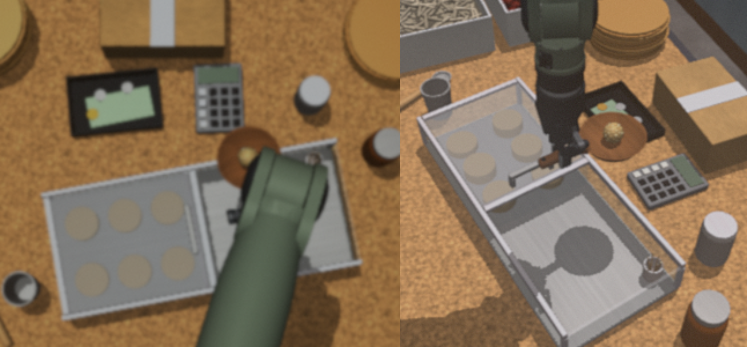

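Emit:
servo_tool(targets=[[0.8,0,0,0,0],[0.8,0,0,0,0],[0.8,0,0,0,0],[0.8,0,0,0,0],[0.8,0,0,0,0],[0.8,0,0,0,0]])

```text
time: 25.7
position: [0.4979, -0.0867, 0.2543]
tcp_rot: [[-0.18, 0.984, 0.0], [0.984, 0.18, -0.0], [-0.0, 0.0, -1.0]]
wrist_force: [0.4, -1.4, -1.7]
gripper_width: 0.0161
```

```bash
python3 - <<'E'
from h import *
for c in('side','top'):
    robot.read_camera(c)
    for q in('ball_center','dish_bowl','cover_grip'): print(c,q,[(np.round(r['point'],4).tolist(),round(r['confidence'],2)) for r in robot.boxes_of(c,q)[:1]])
o=robot.get_obs();print(o['position'],abs(o['qvel']).max(),o['time'])
print(robot.job_done())
E
```

```text
side ball_center [([0.5985, -0.0773, 0.2756], 0.83)]
side dish_bowl [([0.5943, -0.0711, 0.2552], 0.85)]
side cover_grip [([0.4359, 0.1573, 0.0833], 0.73)]
top ball_center []
top dish_bowl [([0.6277, -0.0454, 0.2474], 0.66)]
top cover_grip [([0.4546, 0.1646, 0.0876], 0.58)]
[ 0.49784343 -0.08670609  0.25426544] 0.10745518853061532 26.1
the job is handed in; nothing more can be done
None
```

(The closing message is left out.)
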